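# Close the petal canister with its double lid and lift off the outer cover alone

## Robot

A 6-joint arm with a two-finger parallel gripper is mounted at the origin on a cart in front of the work surface, level with it; the furniture and walls round the work are solid. World frame = base frame: x ahead of the robot, y to its left, z up, the work surface at z = 0. Lengths are in mm, angles in rad, forces in N, time in s.
With the tool pointing down it reaches from about 350 to 850 mm from the base axis. Payload 8.1 kg.
Tool frame: the origin (TCP) lies at the centre of the arm's flange, where the gripper is bolted on; the fingertips stand 186 mm ahead of it and the grasp point (between the pads) lies 167 mm ahead of it; z points along the fingers, y is the line along which they close (so a half turn about z gives the same grasp; the last joint's range is limited). The gripper opens to 93 mm and grips with 3 to 60 N. Pads are 15 mm wide; open, the fingers measure 128 mm over their backs; the gripper's body (75 mm by 188 mm) begins 65 mm behind the grasp point.
Start: joints at [-1.414, 0.13, 1.488, -0, 1.523, -0.085], TCP at [143.691, -582.546, 404.735] pointing down, gripper open.
Joint ranges: [-2.96, 2.96], [-0.89, 2.26], [0.02, 2.5], [-1.34, 4.48], [0, 2.73], [-2.66, 2.66]. Speed limits (rad/s): [2.39, 2.39, 2.79, 3.14, 3.14, 3.14].

## Interface

Orientations are given as a unit quaternion [x, y, z, w].
In Python, from bench import env gives the robot as it stands.
- The arm moves only by the tool step_arm, never from a script. Its argument "series" is a list of rows, each a list of 3 entries, a list of its own where there are three numbers: the opening, from 0 (shut) to 1 (fully open), then the shift along the world's x, y, z in m, then the turn, a rotation vector about the world's x, y, z in degrees. In form: [[jaw, [tx, ty, tz], [ax, ay, az]], ...]. A call has exactly 10 rows; each row shifts and turns the commanded pose from where the row before left it; what a row does not reach is not made up. A row lasts 1/8 s, in which the tool goes at most 62.5 mm and 10.7 degrees, less where a joint would pass 70% of its speed; a pose out of reach is approached as far as the arm can. A call with a gripper value outside its range is refused whole. The fingers move at their own pace and stop on an object; the grip force is fixed at half the most. Time passes only in rows, so rows that do not move let the fingers close, or fill a call up. It gives the time, the measured TCP pose, the force, the opening and the grip force at its end, in the units of the state.
- env.observe(): the state, without advancing time (a new reading comes with each control period).
- env.camera(name): name is "scene" or "top"; returns the picture (420x560x3 uint8, red, green, blue); there is no depth.
- env.get_calibration(name): a dict with "fovy" (degrees; the focal length in pixels is half the picture's height over the tangent of half this angle, whatever the lens; pixels are square), "cx", "cy" (the principal point, pixels), "R" (3x3) and "t" (3): a world point X has camera coordinates R X + t. Camera axes: x right, y down, z forward; pixel columns grow to the right and rows downward; lengths in mm; the calibration is good to about 2 mm. A picture is of the moment at which its call begins. get_calibration takes no time and is no camera call.
- env.close_job(): hands the job in; it is judged then, once.
Trained networks look in the newest picture that a camera, given by its name, has taken for a name from the list of things; names that differ only in an ending like _2 or _b are one class to them, and where a whole thing is asked for, a point or a joint stands for the part that bears it (a point fixed in the world has none). Each returns a list of dicts, best first, with "score" (0 to 1); they miss things now and then, are a little off and sometimes report something else, mostly with a low value. They report only what shows in the picture. A call takes as long as a camera call. They do not tell look-alikes from the thing itself.
- env.trace(camera, target): "pixels" (420x560 bool, what is visible of it) and "location" ([row, column] in pixels, amid what is visible of it).
The state is a dict: "time": time; "joints": joint angles; "dq": joint speeds; "joint_torque": joint torques, N m; "tcp_pos": TCP position; "orientation": TCP orientation; "ft_force": force on the tool from outside, world axes, zero at the start; "torque": the same for the moment, N m; "finger_gap": finger opening in mm; "grip_force": force on a finger pad.
Only numpy, scipy, OpenCV 4.12 (cv2) and the standard library are available. Lean on these libraries where they do the work, as an engineer would, in place of code of your own. Each camera call takes 0.05 s, during which the arm holds its last target. There are 200 camera calls.

## Task

Clamp the canister in its cradle by pressing the sprung lever right down until its catch holds it, then pick up the double lid by the inner lid's knob, which sticks up through the outer cover, and lower both lids together (do not drop or part them) until the inner lid is fully seated in the canister, and let go of the knob. Then take the outer cover by its collar and lift it straight up alone, leaving the inner lid seated. Finish while still holding the cover level above the canister, at least 3 cm clear over the knob; leave the tape, spice jar, printing block and leaf cutter where they are.

Things in the scene. Friction and masses are not known exactly. Their poses are not given: they have to be found in the camera images.
- cradle: Fixed light-wood board 215 x 215 x 12 mm on the table. Origin on the table near its middle; x points from the lever's thumb plate to its hinge (away from the robot, within 0.3 rad), z up. The canister stands at y = +30 mm between four 11 mm pegs. The steel lever runs along x at y = -62 mm: hinge at x = +90, 35 mm up; its spring strut is on a 54 mm tall post at x = -10, y = -91 mm.
- clamp_lever (a joint): Hold-down lever, rad: 0 = sprung up (17 degrees above level), 0.30 = right down on its stop, level, its side tab 1 mm over the canister's foot flange. Pushing the thumb plate down takes about 6 N; past 0.24 its over-centre spring catch snaps it to the stop and keeps it there; let go before, it springs back up.
- thumb_plate (a point): Middle of the upper face of the lever's dark thumb plate (45 x 32 mm, 10 mm thick), 205 mm from the hinge; it is about 0.10 m above the table when the lever is up and 0.041 m when it is down, and moves about 11 mm towards the robot (cradle -x) as it goes down.
- canister: Loose round aluminium canister, 90 mm tall, outside diameter 90 mm, open mouth of 82 mm inside diameter, on a foot flange 116 mm across and 6 mm thick, 0.5 kg, empty. Origin: centre of its underside, 12 mm above the table on the cradle; z up.
- inner_lid: Inner lid of brown wood, 0.20 kg, round about z. Origin: centre of its underside. Plug 77 mm across, z = 0 to 14 mm; flange 92 mm across, z = 14 to 18; slim 15 mm stem; knob 20 mm across, z = 52 to 80 (top). It starts on the table with the outer cover resting on its flange. Fully seated (flange on the canister's rim) its origin is 76 mm above the canister's.
- outer_lid: Outer cover of aluminium, 0.13 kg, round about z. Origin: centre of its lower edge. Skirt 108 mm across; upper face of its plate at z = 18 mm; on it an upright collar 40 mm outside, 30 mm inside, up to z = 46. It rests loosely on the inner lid (origin 4 mm higher), whose knob stands 30 mm out of the collar: lifting the knob carries both lids, lifting the collar the cover alone.
- tape_1: Bystander: roll of tape lying flat, 98 mm across, 25 mm high. Origin: centre of its underside.
- spice_jar_3: Bystander: upright spice jar with dark cap, 40 mm across, 105 mm tall. Origin: centre of its underside.
- print_block: Bystander: brown wooden printing block with turned grip, 50 x 62 x 68 mm. Origin: centre of its underside.
- cutter_maple: Bystander: tin leaf-shaped cutter, 81 x 90 x 34 mm. Origin: centre of its underside.
Things that resemble listed ones, but are neither listed nor needed, are in the scene too. What is shaped like the outer_lid but purple or red is not meant.

How it is judged:
By the outcome, as a careful person would: the job done as asked, in the order asked, and still so for the second after the job is handed in, while the arm keeps its last pose, push and grip.
It also fails if it takes over 64 s, if anything falls off the work surface, if the arm or the gripper's body presses on something with over 40 N, if the wrist force passes 120 N, or if a joint passes its speed limit or range.

## Working session

There is one attempt and no reset: what is moved stays moved. The work goes in short steps, Python scripts to look and compute and a tool call to move; the robot and the scene stay as the last step left them, time stands still between calls to the robot, and variables do not carry over. Pictures are saved under pics/ and viewed, at most 10 in all, crops included, and the job is handed in when it is done.

Besides the shell and the picture viewer there is one more tool, called by a JSON object that holds its "api" and its "payload". step_arm: Moves the arm, as the interface text tells. Its arguments: {"type":"object","properties":{"series":{"type":"array"}},"required":["series"]}

```bash
mkdir -p pics; cat > h.py <<'E'
import numpy as np, cv2
from bench import env
def cal(n):
    c=env.get_calibration(n); f=210/np.tan(np.radians(c['fovy'])/2)
    return f,c['cx'],c['cy'],np.array(c['R']),np.array(c['t'])
def proj(n,X):
    f,cx,cy,R,t=cal(n); p=np.atleast_2d(X)@R.T+t
    return np.c_[cx+f*p[:,0]/p[:,2],cy+f*p[:,1]/p[:,2]]
def ray(n,u,v):
    f,cx,cy,R,t=cal(n); return -R.T@t, R.T@np.array([(u-cx)/f,(v-cy)/f,1])
def atz(n,u,v,z):
    o,d=ray(n,u,v); return o+d*(z-o[2])/d[2]
def tri(a,b):
    A=[];B=[]
    for n,u,v in (a,b):
        o,d=ray(n,u,v); d/=np.linalg.norm(d); P=np.eye(3)-np.outer(d,d); A.append(P);B.append(P@o)
    return np.linalg.lstsq(np.vstack(A),np.hstack(B),rcond=None)[0]
def snap(n,f,crop=None,k=1):
    im=env.camera(n)
    if f:
        s=im if crop is None else im[crop[0]:crop[1],crop[2]:crop[3]]
        cv2.imwrite('pics/'+f,cv2.resize(s,None,fx=k,fy=k,interpolation=cv2.INTER_CUBIC)[:,:,::-1])
    return im
E
python3 - <<'E'
from h import *
for n in('scene','top'):
    snap(n,n+'0.png',k=1.4)
    f,cx,cy,R,t=cal(n);print(n,f,cx,cy,-R.T@t,R[2])
    for x in['canister','outer_lid','inner_lid','thumb_plate','cradle','tape_1','spice_jar_3','print_block','cutter_maple']:
        for d in env.trace(n,x)[:4]:
            ys,xs=np.nonzero(d['pixels']);print(x,round(d['score'],2),np.round(d['location']),xs.min(),xs.max(),ys.min(),ys.max())
print(env.observe())
E
```

```text
scene 429.33983846419306 281.1703127057539 207.40527707550058 [1260.03977524 1037.41959755  646.41293627] [-0.5546191  -0.72459152 -0.40910241]
canister 0.63 [204. 227.] 212 239 193 218
outer_lid 0.83 [273. 448.] 418 460 261 288
outer_lid 0.73 [240. 328.] 312 341 230 248
outer_lid 0.55 [212. 316.] 302 332 203 224
thumb_plate 0.75 [191. 229.] 191 249 181 210
cradle 0.81 [205. 207.] 190 250 181 227
tape_1 0.59 [188. 237.] 197 249 181 209
tape_1 0.58 [295. 386.] 369 407 275 304
spice_jar_3 0.68 [280. 434.] 423 444 260 304
print_block 0.75 [181. 228.] 218 238 172 189
print_block 0.74 [207. 209.] 191 250 181 227
print_block 0.69 [224. 326.] 321 328 221 232
top 441.5988672402279 280.6633807176499 202.20929873934398 [ 377.35867507   74.94863905 1433.01614837] [ 0.10964635  0.00352531 -0.99396441]
canister 0.73 [176. 342.] 325 358 161 194
outer_lid 0.75 [261. 295.] 278 310 247 280
outer_lid 0.7 [224. 249.] 228 261 211 243
outer_lid 0.7 [262. 140.] 126 159 245 279
inner_lid 0.52 [225. 246.] 239 248 221 230
thumb_plate 0.85 [188. 370.] 359 379 154 221
cradle 0.91 [188. 361.] 314 387 144 221
ta
[... 245 characters left out ...]
ray([-1.41442612e+00,  1.30373628e-01,  1.48822106e+00, -7.91729708e-06,
        1.52301290e+00, -8.54142108e-02]), 'dq': array([-4.82896498e-04,  4.90544983e-04,  7.42963641e-04,  6.65493133e-04,
       -4.33478917e-05,  8.96049192e-05]), 'joint_torque': array([-2.30757723e-04, -5.59774196e+01, -4.92063832e+01,  7.68834958e-02,
        2.27977219e-02, -2.44333040e-05]), 'tcp_pos': array([ 143.67245948, -582.53940687,  404.73940333]), 'orientation': array([ 9.92701410e-01,  1.20598138e-01, -4.21654820e-06, -7.32343034e-06]), 'ft_force': array([ 0.28996033, -0.31289593, -1.15511993]), 'torque': array([-0.04955964,  0.00106131, -0.02436076]), 'grip_force': 0.0, 'finger_gap': 92.99386632035078}
```

View pics/scene0.png

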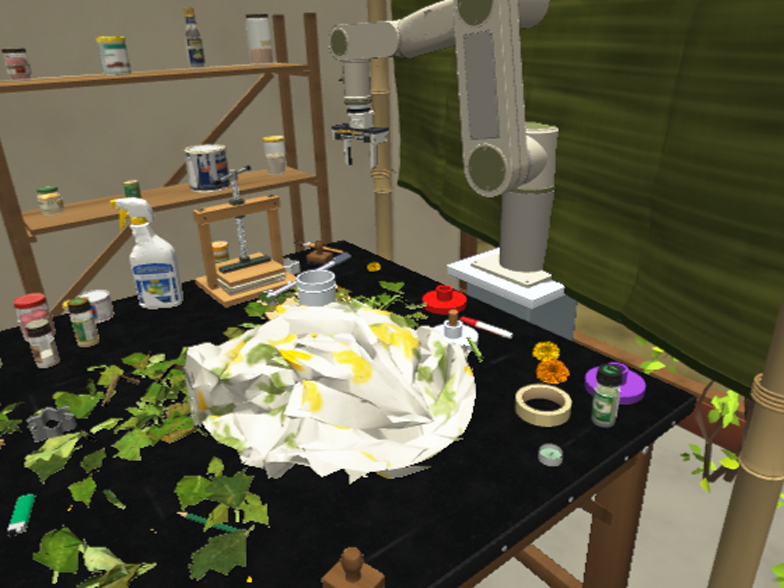

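View pics/top0.png

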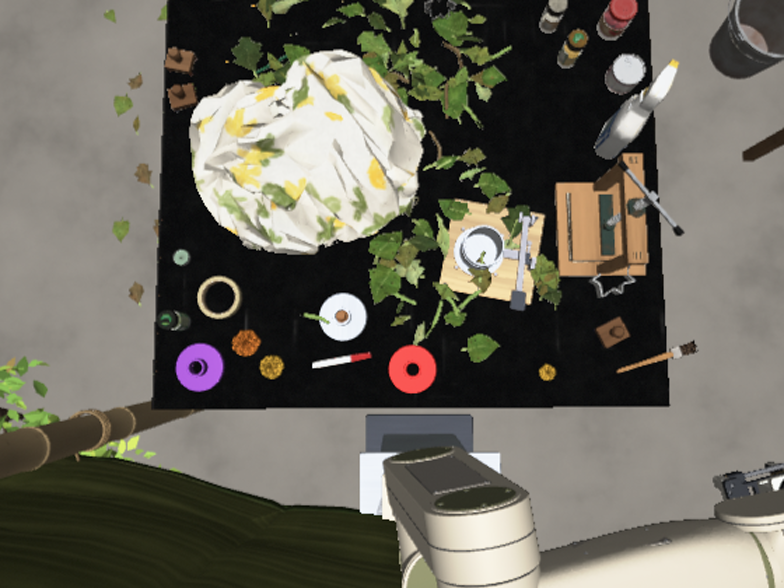

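The top view shows three lid-like things: the silver cover with the wooden knob at (244,226), a red one at (294,263) and a purple one at (142,262). I choose the silver one. The canister is at (342,177) and the thumb plate is near (370,214), with the press to the right of it. In the scene view the knob is at (324,226).

```bash
python3 - <<'E'
from h import *
T=env.camera('top'); S=env.camera('scene')
r=lambda x:np.round(x,1)
def best(n,x,near):
    L=[d for d in env.trace(n,x) if np.hypot(d['location'][1]-near[0],d['location'][0]-near[1])<14]
    return L[0]['pixels'] if L else None
m=best('top','outer_lid',(245,225)).astype(np.uint8)
c=cv2.findContours(m,0,1)[0]; c=max(c,key=len); e=cv2.minEnclosingCircle(c); print('lid',e,r(atz('top',*e[0],14)))
k=best('top','inner_lid',(245,225))
if k is not None:
    ys,xs=np.nonzero(k); u=(xs.mean(),ys.mean()); print('knob',u,r(atz('top',*u,82-6)))
ks=best('scene','print_block',(325,226))
if ks is not None:
    ys,xs=np.nonzero(ks); v=(xs.mean(),ys.mean()); print('knobS',v,'tri',r(tri(('top',*u),('scene',*v))))
for nm,N,nr in(('canister','top',(342,177)),('canister','scene',(227,204))):
    m=best(N,nm,nr).astype(np.uint8); c=max(cv2.findContours(m,0,1)[0],key=len); print(nm,N,cv2.minEnclosingCircle(c),cv2.fitEllipse(c))
# crop with grid
crop=T[135:255,215:400]; k=4.2
cv2.imwrite('pics/c1.png',cv2.resize(crop,None,fx=k,fy=k,interpolation=cv2.INTER_CUBIC)[:,:,::-1])
crop=S[170:250,185:350]; k=4.7
cv2.imwrite('pics/c2.png',cv2.resize(crop,None,fx=k,fy=k,interpolation=cv2.INTER_CUBIC)[:,:,::-1])
E
```

```text
lid ((244.1923065185547, 226.03846740722656), 17.05769920349121) [457.5 197.6  14. ]
knob (np.float64(243.8), np.float64(226.84615384615384)) [451.5 193.5  76. ]
canister top ((342.35211181640625, 178.8732452392578), 19.054859161376953) ((341.8230895996094, 178.00894165039062), (33.44253921508789, 37.00682067871094), 70.04934692382812)
canister scene ((226.2943572998047, 205.8266143798828), 15.957820892333984) ((226.00636291503906, 205.37429809570312), (27.02149772644043, 29.574405670166016), 82.98015594482422)
```

View pics/c1.png

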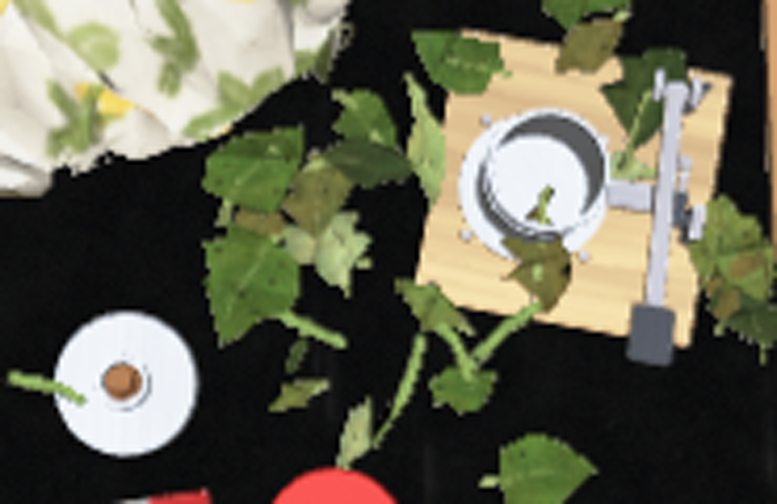

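View pics/c2.png

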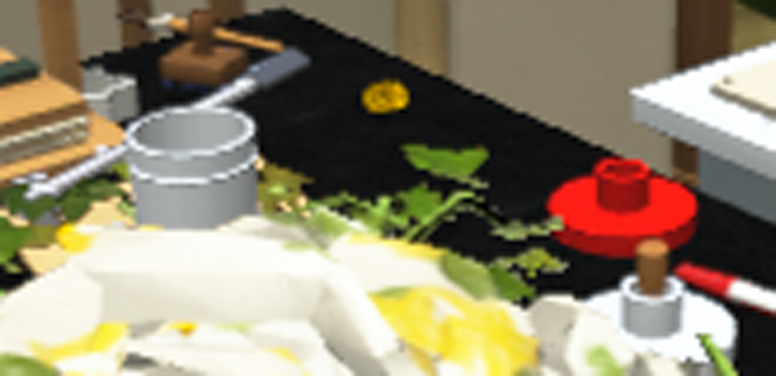

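The top crop shows the silver lid with its wooden knob at crop (122,380), the canister mouth at (547,173), the thumb plate at (652,333) and board corners at (462,28), (733,75) and (692,347). In the scene crop the knob top is at (653,246), the rim at (191,131) and the plate at (280,68).

```bash
python3 - <<'E'
from h import *
t=lambda x,y:('top',215+x/4.2-.4,135+y/4.2-.4)
s=lambda x,y:('scene',185+x/4.7-.4,170+y/4.7-.4)
r=lambda x:np.round(x,1)
print('knobtop',r(tri(t(122,379),s(653,246))),r(atz(*t(122,379),84)))
print('collar',r(tri(t(126,384),s(653,288))),r(atz(*t(126,384),50)))
print('plate',r(atz(*t(126,383),22)))
print('rim',r(tri(t(547,173),s(191,131))),r(atz(*t(547,173),102)))
print('foot',r(atz(*t(534,186),18)))
print('thumb',r(tri(t(652,333),s(280,68))),r(atz(*t(652,333),100)))
C=[atz(*t(*p),12) for p in((462,28),(733,75),(692,347),(416,284))]
print(r(C)); 
print([np.linalg.norm(C[i]-C[(i+1)%4]) for i in range(4)], 'c13',r((C[0]+C[2])/2),'c24',r((C[1]+C[3])/2))
d=(C[0]-C[3])+(C[1]-C[2]); yaw=np.arctan2(d[1],d[0]); print('yaw',yaw)
c=np.mean(C,0); R=np.array([[np.cos(yaw),-np.sin(yaw)],[np.sin(yaw),np.cos(yaw)]])
for n,p in dict(can=(0,30),hinge=(90,-62),thumb=(90-205*np.cos(.3),-62),thumbdn=(-115,-62),post=(-10,-91)).items(): print(n,r(c[:2]+R@p))
# arm-base offsets: grid of lid rays at heights
E
```

```text
knobtop [457.1 194.5  76.1] [457.2 193.3  84. ]
collar [455.4 194.   45.2] [455.5 193.2  50. ]
plate [457.8 195.6  22. ]
rim [ 606.2 -118.    97.9] [ 604.2 -116.5  102. ]
foot [ 608.4 -118.4   18. ]
thumb [ 486.8 -190.2   94.6] [ 487.4 -189.9  100. ]
[[ 734.8  -65.4   12. ]
 [ 696.  -276.    12. ]
 [ 483.7 -237.8   12. ]
 [ 533.5  -26.8   12. ]]
[np.float64(214.14445587754003), np.float64(215.78014803315307), np.float64(216.83915812943616), np.float64(204.97574910701698)] c13 [ 609.2 -151.6   12. ] c24 [ 614.8 -151.4   12. ]
yaw -0.18378599260921033
can [ 617.5 -122. ]
hinge [ 689.2 -228.9]
thumb [ 496.6 -193.1]
thumbdn [ 487.6 -191.4]
post [ 585.5 -239.1]
```

{"api": "step_arm", "payload": {"series": [[0, [0.03, 0.035, 0], [0, 0, 0]], [0, [0.037, 0.042, 0], [0, 0, 0]], [0, [0.037, 0.042, 0], [0, 0, 0]], [0, [0.037, 0.042, 0], [0, 0, 0]], [0, [0.037, 0.042, 0], [0, 0, 0]], [0, [0.037, 0.042, 0], [0, 0, 0]], [0, [0.037, 0.042, 0], [0, 0, 0]], [0, [0.037, 0.042, 0], [0, 0, 0]], [0, [0.037, 0.042, -0.04], [0, 0, 0]], [0, [0.016, 0.02, -0.04], [0, 0, 0]]]}}

```text
time: 2.6
tcp_pos: [484.0, -193.4, 328.6]
orientation: [0.993, 0.122, 0.001, 0.001]
ft_force: [-0.2, 0.5, -0.6]
finger_gap: 0.9
grip_force: 0.0
```

{"api": "step_arm", "payload": {"series": [[0, [0, 0.001, -0.02], [0, 0, 0]], [0, [0, 0, -0.015], [0, 0, 0]], [0, [-0.001, 0, -0.01], [0, 0, 0]], [0, [-0.002, 0, -0.01], [0, 0, 0]], [0, [-0.002, 0, -0.01], [0, 0, 0]], [0, [-0.002, 0.001, -0.01], [0, 0, 0]], [0, [-0.002, 0, -0.01], [0, 0, 0]], [0, [-0.001, 0, -0.008], [0, 0, 0]], [0, [-0.001, 0, -0.006], [0, 0, 0]], [0, [0, 0, 0], [0, 0, 0]]]}}

```text
time: 3.85
tcp_pos: [471.0, -193.3, 228.7]
orientation: [0.993, 0.121, -0.0, -0.0]
ft_force: [0.4, 0.7, 0.2]
finger_gap: 0.9
grip_force: 0.0
```

{"api": "step_arm", "payload": {"series": [[0, [0, 0, -0.002], [0, 0, 0]], [0, [0, 0, -0.001], [0, 0, 0]], [0, [0, 0, 0], [0, 0, 0]], [0, [0, 0, 0], [0, 0, 0]], [0, [0, 0, 0.03], [0, 0, 0]], [0, [0, 0, 0.04], [0, 0, 0]], [0, [0, 0.01, 0.04], [0, 0, 0]], [1, [0, 0.045, 0.02], [0, 0, 0]], [1, [0, 0.045, 0], [0, 0, 0]], [1, [0, 0.045, 0], [0, 0, 0]]]}}

```text
time: 5.1
tcp_pos: [471.3, -47.2, 357.3]
orientation: [0.993, 0.12, 0.001, 0.0]
ft_force: [0.2, -0.6, 0.4]
finger_gap: 25.7
grip_force: 0.0
```

```bash
python3 - <<'E'
from h import *
T=snap('top',None);S=snap('scene',None)
k=4.2
a=cv2.resize(T[135:255,215:400],None,fx=3,fy=3,interpolation=2);b=cv2.resize(S[150:250,165:350],None,fx=3,fy=3,interpolation=2)
cv2.imwrite('pics/l1.png',np.vstack([a,b])[:600,:,::-1])
print(env.observe()['tcp_pos'])
E
```

```text
[471.1956748  -45.15049973 356.7824416 ]
```

View pics/l1.png

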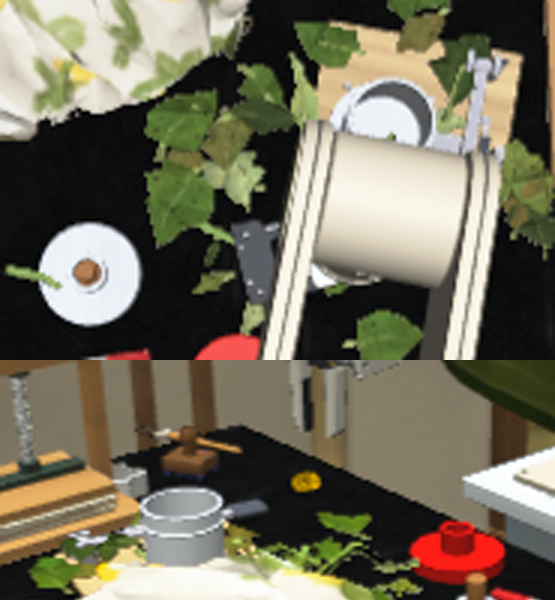

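The lever is down: its plate now sits low beside the canister, at about (248,199) in the scene view. Next is the lid.

{"api": "step_arm", "payload": {"series": [[1, [-0.002, 0.04, 0], [0, 0, 0]], [1, [-0.002, 0.045, 0], [0, 0, 0]], [1, [-0.003, 0.045, 0], [0, 0, 0]], [1, [-0.003, 0.045, 0], [0, 0, 0]], [1, [-0.003, 0.043, 0], [0, 0, 0]], [1, [-0.001, 0.021, -0.02], [0, 0, 0]], [1, [0, 0, -0.02], [0, 0, 0]], [1, [0, 0, -0.017], [0, 0, 0]], [1, [0, 0, 0], [0, 0, 0]], [1, [0, 0, 0], [0, 0, 0]]]}}

```text
time: 6.45
tcp_pos: [457.7, 190.2, 300.1]
orientation: [0.993, 0.12, 0.0, -0.0]
ft_force: [0.7, 0.2, 0.1]
finger_gap: 93.0
grip_force: 0.0
```

```bash
python3 - <<'E'
from h import *
T=snap('top',None);S=snap('scene',None)
p=env.observe()['tcp_pos'];print(p)
print('tip px',proj('scene',p-[0,0,186]),proj('top',p-[0,0,186]),'knob px',proj('scene',[457,194,80]),'thumb dn/up px',proj('scene',[[476,-188,41],[487,-190,97]]))
a=cv2.resize(S[170:270,270:390],None,fx=5,fy=5,interpolation=2)
cv2.imwrite('pics/k1.png',a[:,:,::-1])
E
```

```text
[457.84388574 190.3976053  300.47487341]
tip px [[322.35207424 209.96072872]] [[243.71206324 224.02051868]] knob px [[323.20113653 220.71312124]] thumb dn/up px [[247.47921745 197.16719034]
 [243.75754316 183.42115313]]
```

View pics/k1.png

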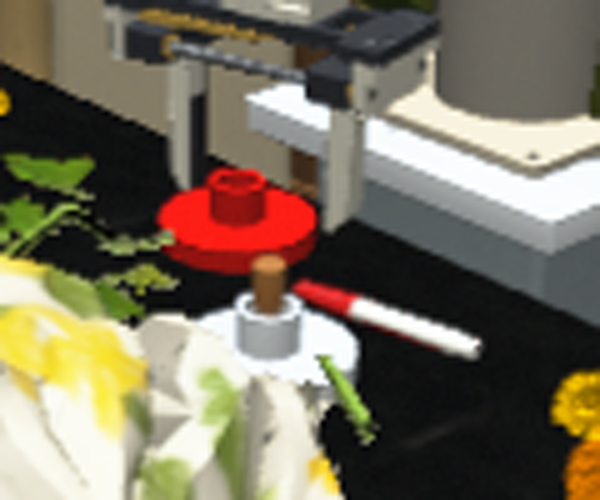

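The open fingers straddle the wooden knob (crop (268,265)), and the finger midpoint is at (264,209). The alignment is good, so I descend and grip.

{"api": "step_arm", "payload": {"series": [[1, [0, 0.003, -0.02], [0, 0, 0]], [1, [0, 0, -0.02], [0, 0, 0]], [1, [0, 0, -0.015], [0, 0, 0]], [1, [0, 0, -0.006], [0, 0, 0]], [1, [0, 0, 0], [0, 0, 0]], [0, [0, 0, 0], [0, 0, 0]], [0, [0, 0, 0], [0, 0, 0]], [0, [0, 0, 0], [0, 0, 0]], [0, [0, 0, 0], [0, 0, 0]], [0, [0, 0, 0], [0, 0, 0]]]}}

```text
time: 7.8
tcp_pos: [457.3, 193.6, 238.4]
orientation: [0.993, 0.121, 0.0, -0.0]
ft_force: [-0.0, 0.3, -0.0]
finger_gap: 47.5
grip_force: 0.0
```

{"api": "step_arm", "payload": {"series": [[0, [0, 0, 0], [0, 0, 0]], [0, [0, 0, 0], [0, 0, 0]], [0, [0, 0, 0], [0, 0, 0]], [0, [0, 0, 0], [0, 0, 0]], [0, [0, 0, 0], [0, 0, 0]], [0, [0, 0, 0], [0, 0, 0]], [0, [0, 0, 0.004], [0, 0, 0]], [0, [0, 0, 0.01], [0, 0, 0]], [0, [0, 0, 0.02], [0, 0, 0]], [0, [0, 0, 0.03], [0, 0, 0]]]}}

```text
time: 9.05
tcp_pos: [456.8, 193.4, 302.6]
orientation: [0.993, 0.121, -0.001, 0.0]
ft_force: [0.3, 0.1, -2.9]
finger_gap: 19.5
grip_force: 30.0
```

{"api": "step_arm", "payload": {"series": [[0, [0, 0, 0.03], [0, 0, 0]], [0, [0, -0.01, 0.03], [0, 0, 0]], [0, [0, -0.025, 0.03], [0, 0, 0]], [0, [0, -0.04, 0], [0, 0, 0]], [0, [0, -0.04, 0], [0, 0, 0]], [0, [0, -0.04, 0], [0, 0, 0]], [0, [0, -0.04, 0], [0, 0, 0]], [0, [0, -0.04, 0], [0, 0, 0]], [0, [0.01, -0.04, 0], [0, 0, 0]], [0, [0.025, -0.025, 0], [0, 0, 0]]]}}

```text
time: 10.3
tcp_pos: [492.0, -108.3, 393.3]
orientation: [0.993, 0.12, 0.0, 0.0]
ft_force: [0.3, 0.4, -2.1]
finger_gap: 18.9
grip_force: 30.0
```

{"api": "step_arm", "payload": {"series": [[0, [0.035, -0.01, 0], [0, 0, 0]], [0, [0.035, 0, 0], [0, 0, 0]], [0, [0.025, 0, 0], [0, 0, 0]], [0, [0.014, 0, 0], [0, 0, 0]], [0, [0.005, 0, -0.01], [0, 0, 0]], [0, [0, 0, -0.01], [0, 0, 0]], [0, [0, 0, -0.01], [0, 0, 0]], [0, [0, 0, 0], [0, 0, 0]], [0, [0, 0, 0], [0, 0, 0]], [0, [0, 0, 0], [0, 0, 0]]]}}

```text
time: 11.55
tcp_pos: [606.4, -116.4, 363.1]
orientation: [0.993, 0.121, 0.001, 0.0]
ft_force: [-0.3, 0.5, -3.0]
finger_gap: 19.3
grip_force: 30.0
```

```bash
python3 - <<'E'
from h import *
T=snap('top',None);S=snap('scene',None)
p=env.observe()['tcp_pos'];print(p)
a=cv2.resize(S[130:230,170:290],None,fx=5,fy=5,interpolation=2)
b=cv2.resize(T[135:235,300:390],None,fx=2.2,fy=5,interpolation=2) if 0 else cv2.resize(T[135:235,310:390],None,fx=2.4,fy=2.4,interpolation=2)
b=np.vstack([b,np.zeros((a.shape[0]-b.shape[0],b.shape[1],3),np.uint8)])
cv2.imwrite('pics/m1.png',np.hstack([a,b])[:,:,::-1])
for x in('outer_lid','canister','inner_lid'):
  for d in env.trace('scene',x)[:3]:
    ys,xs=np.nonzero(d['pixels']);print(x,round(d['score'],2),d['location'],xs.min(),xs.max(),ys.min(),ys.max())
E
```

```text
[ 606.39597766 -116.43713833  362.94998848]
outer_lid 0.71 [213.1, 314.2] 303 332 204 224
outer_lid 0.63 [188.0, 226.2] 209 241 177 195
outer_lid 0.57 [276.3, 447.5] 417 460 261 288
canister 0.79 [205.0, 226.6] 212 239 195 218
inner_lid 0.46 [172.3, 221.8] 221 224 168 178
```

View pics/m1.png

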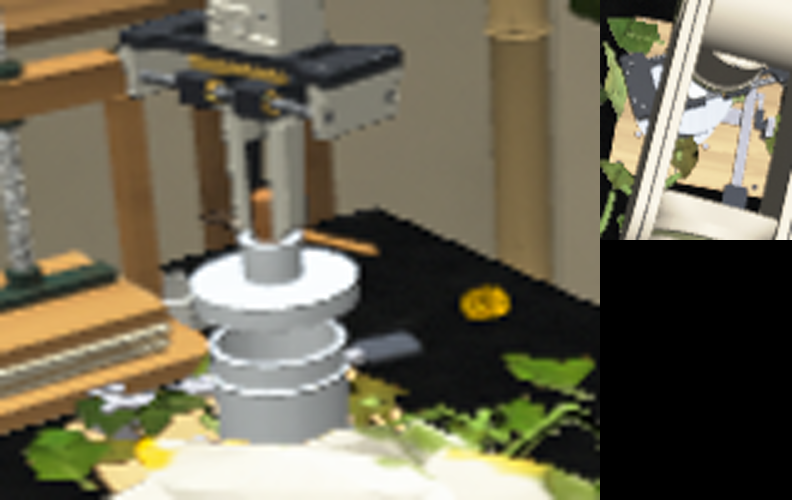

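The held lid hangs level over the canister. In the crop the lid centre column is about 274 and the rim centre is at about (279,340). I'll fit both circles by their edges to get the relative offset.

```bash
cat > fit.py <<'E'
from h import *
from scipy.optimize import minimize
S=cv2.GaussianBlur(env.camera('scene'),(0,0),.6).astype(np.float32).mean(2)
p=env.observe()['tcp_pos']; h=p[2]-238.5; print(p,h)
gx=cv2.Sobel(S,cv2.CV_32F,1,0);gy=cv2.Sobel(S,cv2.CV_32F,0,1)
cam=-cal('scene')[3].T@cal('scene')[4]
def score(c,parts,x0):
    tot=0
    va=np.arctan2(cam[1]-c[1],cam[0]-c[0])
    for R,z,lo,hi in parts:
        th=va+np.radians(np.linspace(lo,hi,160))
        q=[proj('scene',np.c_[c[0]+r*np.cos(th),c[1]+r*np.sin(th),np.full(160,z)]).astype(np.float32) for r in(R,R+1)]
        n=q[1]-q[0]; n/=np.linalg.norm(n,axis=1)[:,None]
        s=lambda G:cv2.remap(G,q[0][:,:1].copy(),q[0][:,1:].copy(),1).ravel()
        tot+=abs(s(gx)*n[:,0]+s(gy)*n[:,1]).mean()
    return tot
def fit(parts,x0):
    g=np.arange(-12,12.1,.5)
    M=np.array([[score((x0[0]+a,x0[1]+b),parts,x0) for b in g] for a in g])
    i,j=np.unravel_index(M.argmax(),M.shape); return x0[0]+g[i],x0[1]+g[j],round(float(M.max()),1)
print('lid plate',fit([(54,h+22,-180,180)],p[:2]),'skirt',fit([(54,h+4,-75,75)],p[:2]),'collar',fit([(20,h+50,-180,180)],p[:2]))
print('all lid',fit([(54,h+22,-180,180),(54,h+4,-75,75)],p[:2]))
print('rim',fit([(45,102,-100,100)],(606,-118)),fit([(45,102,-80,80),(41,102,-80,80)],(606,-118)))
E
python3 fit.py
```

```text
[ 606.34525689 -116.38285609  362.55994455] 124.05994454826669Traceback (most recent call last):
  File "fit.py", line 21, in <module>
    print('lid plate',fit([(54,h+22,-180,180)],p[:2]),'skirt',fit([(54,h+4,-75,75)],p[:2]),'collar',fit([(20,h+50,-180,180)],p[:2]))
                      ~~~^^^^^^^^^^^^^^^^^^^^^^^^^^^^
  File "fit.py", line 19, in fit
    M=np.array([[score((x0[0]+a,x0[1]+b),parts,x0) for b in g] for a in g])
                 ~~~~~^^^^^^^^^^^^^^^^^^^^^^^^^^^^
  File "fit.py", line 12, in score
    q=[proj('scene',np.c_[c[0]+r*np.cos(th),c[1]+r*np.sin(th),np.full(160,z)]).astype(np.float32) for r in(R,R+1)]
       ~~~~^^^^^^^^^^^^^^^^^^^^^^^^^^^^^^^^^^^^^^^^^^^^^^^^^^^^^^^^^^^^^^^^^^^
  File "h.py", line 7, in proj
    f,cx,cy,R,t=cal(n); p=np.atleast_2d(X)@R.T+t
                ~~~^^^
  File "h.py", line 4, in cal
    c=env.get_calibration(n); f=210/np.tan(np.radians(c['fovy'])/2)
ValueError: time passes only in moves, steps and waits
```

Too many calibration calls, so I'll cache it.

```bash
sed -i 's/^def cal/import functools\n@functools.lru_cache\ndef cal/' h.py; python3 fit.py
```

```text
[ 606.31842969 -116.39900414  362.50001518] 124.00001518000096
lid plate (np.float64(610.8184296911209), np.float64(-110.89900414161454), 324.3) skirt (np.float64(608.8184296911209), np.float64(-113.89900414161454), 107.0) collar (np.float64(616.8184296911209), np.float64(-104.39900414161454), 175.3)
all lid (np.float64(610.3184296911209), np.float64(-111.39900414161454), 427.3)
rim (np.float64(613.5), np.float64(-109.5), 196.9) (np.float64(603.5), np.float64(-119.0), 288.6)
```

```bash
cat > fit2.py <<'E'
from h import *
def setup(n,img):
    S=cv2.GaussianBlur(img,(0,0),.6).astype(np.float32).mean(2)
    return n,cv2.Sobel(S,cv2.CV_32F,1,0),cv2.Sobel(S,cv2.CV_32F,0,1),-cal(n)[3].T@cal(n)[4]
def fit(E,parts,x0,top=2):
    n_,gx,gy,cam=E; g=np.arange(-12,12.1,.5); M=np.zeros((len(g),)*2)
    for i,a in enumerate(g):
        for j,b in enumerate(g):
            c=x0[0]+a,x0[1]+b; va=np.arctan2(cam[1]-c[1],cam[0]-c[0])
            for R,z,lo,hi in parts:
                th=va+np.radians(np.linspace(lo,hi,120))
                q=[proj(n_,np.c_[c[0]+r*np.cos(th),c[1]+r*np.sin(th),np.full(120,z)]).astype(np.float32) for r in(R,R+1)]
                n=q[1]-q[0]; n/=np.linalg.norm(n,axis=1)[:,None]
                s=lambda G:cv2.remap(G,q[0][:,:1].copy(),q[0][:,1:].copy(),1).ravel()
                M[i,j]+=np.minimum(abs(s(gx)*n[:,0]+s(gy)*n[:,1]),250).mean()
    out=[]
    for _ in range(top):
        i,j=np.unravel_index(M.argmax(),M.shape); out.append((round(x0[0]+g[i],1),round(x0[1]+g[j],1),round(M[i,j]))); M[max(0,i-4):i+5,max(0,j-4):j+5]=0
    return out
E
python3 - <<'E'
from fit2 import *
ld=lambda f:cv2.resize(cv2.imread('pics/'+f),(560,420),interpolation=cv2.INTER_AREA)
for n in('top','scene'):
    E=setup(n,ld(n+'0.png')); print(n)
    if n=='top':
        print(' lid',fit(E,[(54,22,-180,180)],(457,194)),'knob',fit(E,[(10,80,-180,180)],(457,194)))
        print(' foot',fit(E,[(58,18,-60,60)],(606,-118)))
    else: print(' collar',fit(E,[(20,50,-180,180)],(457,194)),'collar in+out',fit(E,[(20,50,-180,180),(15,50,90,270)],(457,194)))
    print(' rim outer',fit(E,[(45,102,-180,180)],(606,-118)),'inner',fit(E,[(41,102,-180,180)],(606,-118)),'both',fit(E,[(45,102,-180,180),(41,102,-180,180)],(606,-118)))
E
```

```text
top
 lid [(np.float64(460.0), np.float64(196.0), 249), (np.float64(455.5), np.float64(195.0), 249)] knob [(np.float64(456.0), np.float64(193.0), 181), (np.float64(459.5), np.float64(199.5), 178)]
 foot [(np.float64(611.5), np.float64(-129.5), 167), (np.float64(614.0), np.float64(-130.0), 166)]
 rim outer [(np.float64(603.5), np.float64(-116.0), 184), (np.float64(606.0), np.float64(-111.0), 178)] inner [(np.float64(604.0), np.float64(-115.5), 218), (np.float64(603.5), np.float64(-118.0), 205)] both [(np.float64(603.5), np.float64(-116.0), 401), (np.float64(603.5), np.float64(-118.5), 373)]
scene
 collar [(np.float64(456.5), np.float64(193.0), 179), (np.float64(456.0), np.float64(190.5), 174)] collar in+out [(np.float64(465.0), np.float64(193.0), 313), (np.float64(467.5), np.float64(194.5), 308)]
 rim outer [(np.float64(606.0), np.float64(-112.0), 166), (np.float64(605.5), np.float64(-114.5), 165)] inner [(np.float64(604.0), np.float64(-118.0), 155), (np.float64(605.5), np.float64(-120.5), 154)] both [(np.float64(605.0), np.float64(-118.0), 317), (np.float64(605.5), np.float64(-115.5), 317)]
```

The fits agree to about 1 mm: the canister is at (605,-117) and the lid at (606,-116). I lower slowly and watch the force.

{"api": "step_arm", "payload": {"series": [[0, [-0.0007, 0, -0.006], [0, 0, 0]], [0, [0, 0, -0.006], [0, 0, 0]], [0, [0, 0, -0.004], [0, 0, 0]], [0, [0, 0, -0.002], [0, 0, 0]], [0, [0, 0, -0.002], [0, 0, 0]], [0, [0, 0, -0.002], [0, 0, 0]], [0, [0, 0, -0.002], [0, 0, 0]], [0, [0, 0, -0.001], [0, 0, 0]], [0, [0, 0, 0], [0, 0, 0]], [0, [0, 0, 0], [0, 0, 0]]]}}

```text
time: 13.15
tcp_pos: [605.6, -116.4, 337.5]
orientation: [0.993, 0.121, 0.0, 0.0]
ft_force: [1.6, -0.0, -3.0]
finger_gap: 19.5
grip_force: 30.0
```

{"api": "step_arm", "payload": {"series": [[0, [0.0007, 0, -0.002], [0, 0, 0]], [0, [0, 0, -0.002], [0, 0, 0]], [0, [0, 0, -0.002], [0, 0, 0]], [0, [0, 0, -0.002], [0, 0, 0]], [0, [0, 0, -0.001], [0, 0, 0]], [0, [0, 0, -0.001], [0, 0, 0]], [0, [0, 0, 0], [0, 0, 0]], [0, [0, 0, 0], [0, 0, 0]], [0, [0, 0, 0], [0, 0, 0]], [0, [0, 0, 0], [0, 0, 0]]]}}

```text
time: 14.4
tcp_pos: [606.3, -116.5, 327.4]
orientation: [0.993, 0.121, 0.0, 0.0]
ft_force: [0.3, -4.3, -1.7]
finger_gap: 19.1
grip_force: 30.0
```

{"api": "step_arm", "payload": {"series": [[0, [0, -0.0008, 0], [0, 0, 0]], [0, [0, 0, -0.0005], [0, 0, 0]], [0, [0, 0, -0.0005], [0, 0, 0]], [0, [0, 0, -0.0005], [0, 0, 0]], [0, [0, 0, -0.0005], [0, 0, 0]], [0, [0, 0, 0], [0, 0, 0]], [0, [0, 0, 0], [0, 0, 0]], [0, [0, 0, 0], [0, 0, 0]], [0, [0, 0, 0], [0, 0, 0]], [0, [0, 0, 0], [0, 0, 0]]]}}

```text
time: 15.65
tcp_pos: [606.3, -116.9, 326.3]
orientation: [0.993, 0.121, 0.0, -0.0]
ft_force: [-4.9, -0.1, 5.9]
finger_gap: 19.1
grip_force: 30.0
```

Contact is at the expected seated height. I release the knob.

{"api": "step_arm", "payload": {"series": [[0.75, [0, 0, 0], [0, 0, 0]], [0.75, [0, 0, 0], [0, 0, 0]], [0.75, [0, 0, 0], [0, 0, 0]], [0.75, [0, 0, 0], [0, 0, 0]], [0.75, [0, 0, 0], [0, 0, 0]], [0.75, [0, 0, 0], [0, 0, 0]], [0.75, [0, 0, 0], [0, 0, 0]], [0.75, [0, 0, 0], [0, 0, 0]], [0.75, [0, 0, 0], [0, 0, 0]], [0.75, [0, 0, 0], [0, 0, 0]]]}}

```text
time: 16.9
tcp_pos: [606.3, -117.2, 325.4]
orientation: [0.993, 0.121, 0.0, 0.0]
ft_force: [0.6, 0.6, 0.8]
finger_gap: 69.6
grip_force: 0.0
```

```bash
python3 - <<'E'
from fit2 import *
S=snap('scene','s1.png',(130,230,170,290),5)
p=env.observe();print(p['tcp_pos'],p['finger_gap'],p['ft_force'])
E=setup('scene',S)
for dz in(0,4,8):print(dz,fit(E,[(54,110+dz,-90,90),(54,92+dz,-70,70)],(606,-117)))
print(proj('scene',[[606,-117,168],[606,-117,138],[606,-117,110]])) 
E
```

```text
[ 606.30286757 -117.19239447  325.40096998] 69.41558731876741 [0.25177645 0.31747086 0.44459839]
0 [(np.float64(610.5), np.float64(-109.0), 337), (np.float64(610.5), np.float64(-111.5), 332)]
4 [(np.float64(615.0), np.float64(-105.0), 326), (np.float64(617.5), np.float64(-105.0), 315)]
8 [(np.float64(601.5), np.float64(-129.0), 352), (np.float64(604.0), np.float64(-129.0), 345)]
[[224.27586668 177.74277455]
 [224.98750754 186.35065491]
 [225.64059667 194.25030401]]
```

View pics/s1.png

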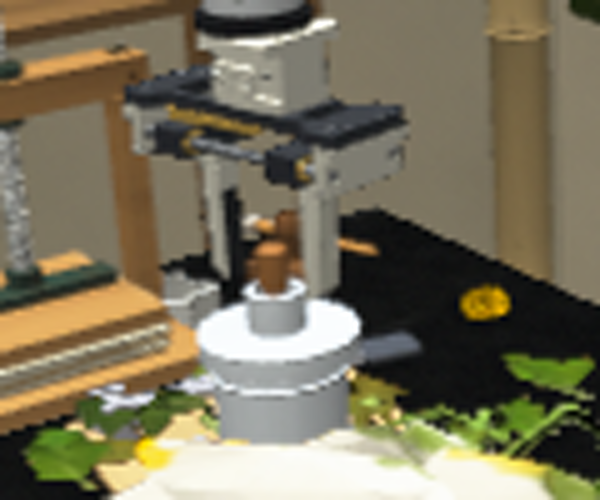

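The lid is level and its skirt covers the rim (about (280,370)), so it is seated. The fingers straddle the collar. I go down and grip it.

{"api": "step_arm", "payload": {"series": [[0.75, [0, 0, -0.008], [0, 0, 0]], [0.75, [0, 0, -0.008], [0, 0, 0]], [0.75, [0, 0, -0.006], [0, 0, 0]], [0.75, [0, 0, -0.003], [0, 0, 0]], [0.75, [0, 0, 0], [0, 0, 0]], [0, [0, 0, 0], [0, 0, 0]], [0, [0, 0, 0], [0, 0, 0]], [0, [0, 0, 0], [0, 0, 0]], [0, [0, 0, 0], [0, 0, 0]], [0, [0, 0, 0], [0, 0, 0]]]}}

```text
time: 18.2
tcp_pos: [606.4, -117.2, 300.6]
orientation: [0.993, 0.121, 0.0, 0.0]
ft_force: [-0.1, 0.8, 0.9]
finger_gap: 39.7
grip_force: 30.0
```

{"api": "step_arm", "payload": {"series": [[0, [0, 0, 0], [0, 0, 0]], [0, [0, 0, 0], [0, 0, 0]], [0, [0, 0, 0], [0, 0, 0]], [0, [0, 0, 0], [0, 0, 0]], [0, [0, 0, 0.002], [0, 0, 0]], [0, [0, 0, 0.003], [0, 0, 0]], [0, [0, 0, 0.005], [0, 0, 0]], [0, [0, 0, 0.005], [0, 0, 0]], [0, [0, 0, 0], [0, 0, 0]], [0, [0, 0, 0], [0, 0, 0]]]}}

```text
time: 19.45
tcp_pos: [606.3, -117.2, 315.4]
orientation: [0.993, 0.121, 0.0, 0.0]
ft_force: [-0.7, -0.2, -2.4]
finger_gap: 39.9
grip_force: 30.0
```

{"api": "step_arm", "payload": {"series": [[0, [0, 0, 0.008], [0, 0, 0]], [0, [0, 0, 0.015], [0, 0, 0]], [0, [0, 0, 0.02], [0, 0, 0]], [0, [0, 0, 0.02], [0, 0, 0]], [0, [0, 0, 0.02], [0, 0, 0]], [0, [0, 0, 0.02], [0, 0, 0]], [0, [0, 0, 0.01], [0, 0, 0]], [0, [0, 0, 0.004], [0, 0, 0]], [0, [0, 0, 0], [0, 0, 0]], [0, [0, 0, 0], [0, 0, 0]]]}}

```text
time: 20.7
tcp_pos: [606.2, -117.2, 431.3]
orientation: [0.993, 0.121, -0.001, -0.0]
ft_force: [-0.1, 0.4, -1.1]
finger_gap: 39.9
grip_force: 30.0
```

```bash
python3 - <<'E'
from h import *
S=snap('scene','s2.png',(120,230,170,290),5)
p=env.observe();print(p['tcp_pos'],p['finger_gap'],p['ft_force'])
print(proj('scene',[[606,-117,168],[606,-117,92+p['tcp_pos'][2]-300.6]]))
E
```

```text
[ 606.15953615 -117.16183063  431.34532316] 39.6700396541385 [ 0.11756173 -0.83538434 -0.6369247 ]
[[224.27586668 177.74277455]
 [222.94443058 161.63796202]]
```

View pics/s2.png

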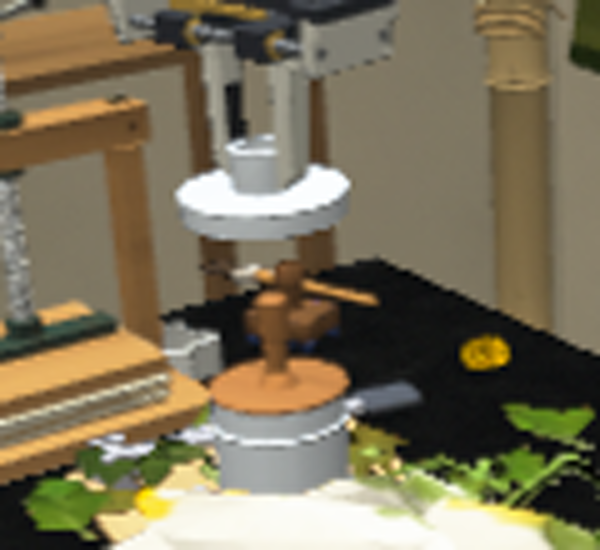

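The inner lid sits level on the rim, with its knob top at about (270,300). The cover is held level about 5 cm above the knob, and the lever plate at (385,400) is still down. I hand in.

```bash
python3 -c "
from bench import env
print(env.close_job())"
```

```text
the job is handed in; nothing more can be done
None
```

The job is handed in: the lever is latched down, the inner lid is seated in the canister, and the cover is held level about 55 mm above the knob, with about 20.7 s on the clock.

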